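Run the sample rack carriage past the barcode reader and brake it at the index post

ROBOT

A 6-joint arm with a two-finger parallel gripper is mounted at the origin on the work surface. World frame = base frame: x ahead of the robot, y to its left, z up, the work surface at z = 0. Lengths are in m, angles in degrees, forces in N, time in s.
With the tool pointing down it reaches from about 0.35 to 0.875 m from the base axis. Payload 4.2 kg.
Tool frame: the origin (TCP) lies midway between the tips of the shut fingers; the grasp point (between the pads) lies 19 mm behind it; z points along the fingers, y is the line along which they close (so a half turn about z gives the same grasp; the last joint's range is limited). The gripper opens to 87 mm and grips with 3 to 60 N. Pads are 19 mm wide; open, the fingers measure 117 mm over their backs; the gripper's body (75 mm by 190 mm) begins 51 mm behind the grasp point.
Start: joints at [-51.933, 22.042, 0.453, 0, -68.411, -14.817], TCP at [0.247, -0.574, 0.223] pointing down, gripper open.
Joint ranges: [-179.83, 179.83], [-69.29, 118.12], [-61.27, 80.66], [-181.25, 117.63], [-171.15, -9.14], [-177.46, 177.46]. Speed limits (degrees/s): [159.86, 159.86, 180, 180, 180, 180].

INTERFACE

Orientations are given as a 3x3 rotation matrix whose columns are the frame's x, y, z axes.
In Python, from station import * gives the robot as it stands.
- The arm moves only by the tool move_arm, never from a script. Its argument "targets" is text: rows parted by semicolons, each of 4 numbers parted by spaces: the shift along the world's x, y, z in units of 25 mm (1.0 is 25 mm), then the turn about the world's z in units of 5 degrees (1.0 is 5 degrees). In form: tx ty tz spin; .... A call has 1 to 10 rows; each row shifts and turns the commanded pose from where the row before left it; what a row does not reach is not made up. A row lasts 1/12 s, in which the tool goes at most 41.7 mm and 7.16 degrees, less where a joint would pass 70% of its speed; a pose out of reach is approached as far as the arm can. A call is refused whole if a number of a shift passes 1 or a number of a turn 1, either way. A call with a gripper value outside its range is refused whole. "gripper" is the finger opening in mm, from 0 to 87, set as the call begins (left out, the last holds). The fingers move at their own pace and stop on an object; the grip force is fixed at half the most. Time passes only in rows, so rows that do not move let the fingers close. It gives the time, the measured TCP pose, the force, the opening and the grip force at its end, in the units of the state.
- sense(): the state, without advancing time (a new reading comes with each control period).
- capture(name): name is "scene" or "top"; returns a dict with "image" (400x640x3 uint8, blue, green, red), "fx", "fy", "cx", "cy" (pixels), "world_from_camera" (4x4, takes a point from camera to world coordinates). Camera axes: x right, y up, looking along -z (the intrinsics and any distortion apply to the point x, -y, -z); pixel columns grow to the right and rows downward; lengths in m; the calibration is good to about 2 mm. A picture is of the moment at which its call begins. There is no depth.
- finish_job(): hands the job in; it is judged then, once.
The state is a dict: "time_s": time; "joints": joint angles; "joint_velocities": joint speeds; "effort": joint torques, N m; "tcp_pos": TCP position; "ee_rot": TCP orientation; "wrist_force": force on the tool from outside, world axes, zero at the start; "moment": the same for the moment, N m; "gripper_width": opening from 0.0 (shut) to 1.0 (fully open); "gripper_force": force on a finger pad.
Only numpy, scipy, OpenCV 4.12 (cv2) and the standard library are available. Lean on these libraries where they do the work, as an engineer would, in place of code of your own. Each camera call takes 0.05 s, during which the arm holds its last target. There are 200 camera calls.

TASK

Reach into the bay between the carriage's two sprung push plates and run the free-rolling rack carriage past the barcode reader at a steady 0.15 m/s (the reader needs 0.10 to 0.20 m/s), then brake it so that its pointer rests within about a centimetre of the index post's arm, and take the gripper away. Touch the carriage on the two push plates only, never let it hit either end stop, exceed 0.25 m/s or run back faster than a slow nudge (0.06 m/s), and leave the other things on the bench where they are.

Things in the scene. Friction and masses are not known exactly. Their poses are not given: they have to be found in the camera images.
- track: fixed guide: grey base 150 x 900 x 10 mm, two steel rails, a dark end stop block at each end. Origin: centre of its underside, on the bench. +y is the running direction, +x the side (away from the robot) where reader and index post stand. Turned by up to 0.12 rad from the world axes.
- carriage (a joint): travel of the carriage along the track's +y, m; its middle is at track x = 0, y = value - 0.200. Starts at rest at 0 to 0.04. End stops at -0.020 and +0.420; closer than 4 mm counts as struck. Moving mass nominally 2.7 kg (may differ by 25 %), on ball bearings: dry friction about 0.05 N, viscous drag 0.2 N s/m, so it coasts far.
- carriage_pointer (a point): tip of the small dark pointer on the carriage's +x side, 90 mm from the track's centre line, 47 mm above the bench, exactly at the carriage's middle along y.
- plate_front_face (a point): middle across of the bay-side face, 105 mm above the bench, of the front (+y) steel push plate: 112 mm wide, 37 to 121 mm above the bench, 0.1 kg, on a rubber-covered spring unit as wide. Relaxed, the face is 80 mm in front (+y) of the carriage's middle. Pushed to +y it compresses a 60 N/m spring (no preload, damping 0.8 N s/m, at most 35 mm), which drives the carriage forward.
- plate_rear_face (a point): the same on the rear (-y) push plate: relaxed it is 80 mm behind (-y of) the carriage's middle, so the bay is 160 mm long. Pushing it towards -y compresses its like spring (60 N/m, at most 35 mm) and brakes the carriage. A carriage that runs against a finger standing still bounces back.
- reader: fixed grey barcode reader, 50 x 90 x 85 mm, beside the track; axes as the track's, origin under its centre. Its window spans 45 mm to either side of the origin along y: while the pointer's y in this frame is between -0.045 and +0.045 the carriage must have 0.10 to 0.20 m/s for at least 0.25 s on end.
- index_post: fixed steel post 12 mm thick, 98 mm high, on a 30 mm foot beside the track, with a short arm towards the track; axes as the track's, origin under the post. The carriage is at the mark when the pointer's y in this frame is 0. It stands 0.18 to 0.24 m after the reader; the front stop is struck 40 to 80 mm beyond the mark.
- carriage_middle (a point): the carriage's middle on the bench plane. All of the carriage but its push plates must not be touched (over 1.5 N): aluminium floor (top 34 mm above the bench) and at each end a white housing 80 mm long, 120 mm wide, 120 mm high, with tubes to 150 mm. Carriage 404 mm long, open bay between the plates.
- beaker: bystander: clear open beaker, 72 mm wide, 90 mm high; leave it alone. Origin: centre of its underside.
- wash_bottle: bystander: white bottle, 64 mm wide, 160 mm high; leave it alone. Origin: centre of its underside.
- tip_tray: bystander: blue divided tray 80 x 120 x 45 mm; leave it alone. Origin: centre of its underside.
- jar: bystander: glass jar, 70 mm wide, 80 mm high; leave it alone. Origin: centre of its underside.
There are look-alikes about, which are no part of the job. What is shaped like the reader but green or turquoise is not meant.

How it is judged:
By the outcome, as a careful person would: the job done as asked, in the order asked, and still so for the second after the job is handed in, with the robot touching nothing.
It also fails if it takes over 35 s, if anything falls off the work surface, if the arm or the gripper's body presses on something with over 40 N, if the wrist force passes 120 N, or if a joint passes its speed limit or range.

## Working session

There is one attempt and no reset: what is moved stays moved. The work goes in short steps, Python scripts to look and compute and a tool call to move; the robot and the scene stay as the last step left them, time stands still between calls to the robot, and variables do not carry over. Pictures are saved under pics/ and viewed, at most 10 in all, crops included, and the job is handed in when it is done.

Besides the shell and the picture viewer there is one more tool, called after "Call:" by a JSON object that holds its "op" and its "data", one argument or row to a line. move_arm: Moves the arm, as the interface text tells. Its arguments: {"type":"object","properties":{"targets":{"type":"string"},"gripper":{"type":"number"}},"required":["targets"]}

```bash
mkdir -p pics; ls; python3 - <<'E'
from station import *
import cv2
for n in("scene","top"):
    c=capture(n); cv2.imwrite(f"pics/{n}0.png",c["image"]); print(n,c["fx"],c["fy"],c["cx"],c["cy"],c["world_from_camera"],[k for k in c])
s=sense();print(s["time_s"],s["tcp_pos"],s["ee_rot"],s["gripper_width"])
E
```

```text
pics
scene 441.2633867908871 441.2633867908871 315.5159929913517 190.72397680193902 [[-0.19152285 -0.66809667  0.71900337  1.26840837]
 [ 0.98137312 -0.1191383   0.15070788  0.06898087]
 [-0.01502659  0.73447458  0.67846982  0.74119951]
 [ 0.          0.          0.          1.        ]] ['image', 'fx', 'fy', 'cx', 'cy', 'world_from_camera']
top 424.49169708363127 424.49169708363127 317.76706008834987 196.83859706751048 [[ 0.01211657  0.98244141 -0.1861775   0.36066108]
 [-0.99975766  0.00848029 -0.02031525 -0.06463451]
 [-0.0183797   0.18637853  0.98230608  1.02645049]
 [ 0.          0.          0.          1.        ]] ['image', 'fx', 'fy', 'cx', 'cy', 'world_from_camera']
0.1 [ 0.2465096  -0.57374389  0.22158003] [[-9.18865837e-01 -3.94569162e-01 -8.65291823e-04]
 [-3.94570098e-01  9.18864173e-01  1.75183248e-03]
 [ 1.03866580e-04  1.95111730e-03 -9.99998091e-01]] 0.9986718975632658
```

View pics/scene0.png

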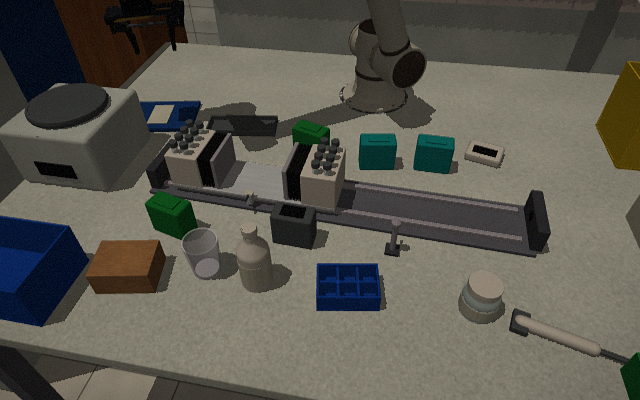

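View pics/top0.png

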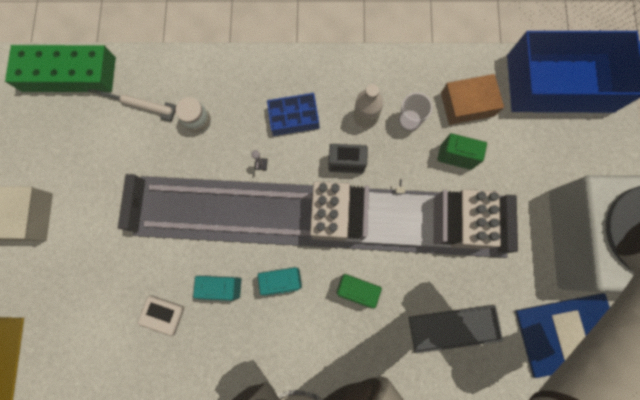

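The scene picture shows the carriage at the left (-y) end; in the top picture it is at the right, with the pointer near (399,187), the reader at (348,157) and the post at (260,163). I'll zoom in for exact pixels.

```bash
python3 - <<'E'
import cv2
i=cv2.imread("pics/top0.png")
a=cv2.resize(i[140:260,110:320],None,fx=3.8,fy=3.8,interpolation=cv2.INTER_CUBIC)[:, :800]
b=cv2.resize(i[140:260,320:530],None,fx=3.8,fy=3.8,interpolation=cv2.INTER_CUBIC)[:, :800]
a=cv2.resize(i[140:215,110:325],(800,279),interpolation=cv2.INTER_CUBIC)
g=cv2.resize(i[140:260,110:320],(798,456),interpolation=cv2.INTER_CUBIC);h=cv2.resize(i[140:260,320:530],(798,456),interpolation=cv2.INTER_CUBIC)
for im,x0 in((g,110),(h,320)):
    im[:]=cv2.convertScaleAbs(im,alpha=1.6)
    for u in range(x0,x0+210,10): cv2.line(im,(int((u-x0)*3.8),0),(int((u-x0)*3.8),6 if u%50 else 20),(0,0,255),1)
    for v in range(140,260,10): cv2.line(im,(0,int((v-140)*3.8)),(6 if v%50 else 20,int((v-140)*3.8)),(0,0,255),1)
cv2.imwrite("pics/g.png",g);cv2.imwrite("pics/h.png",h)
E
```

```text
(no output)
```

View pics/g.png

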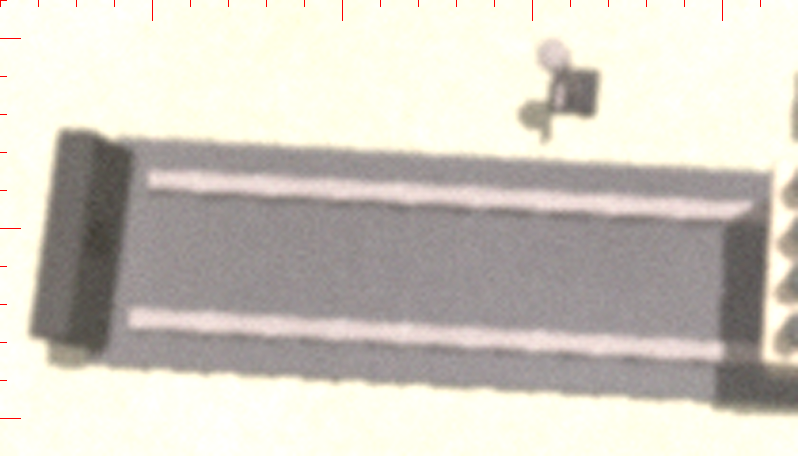

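View pics/h.png

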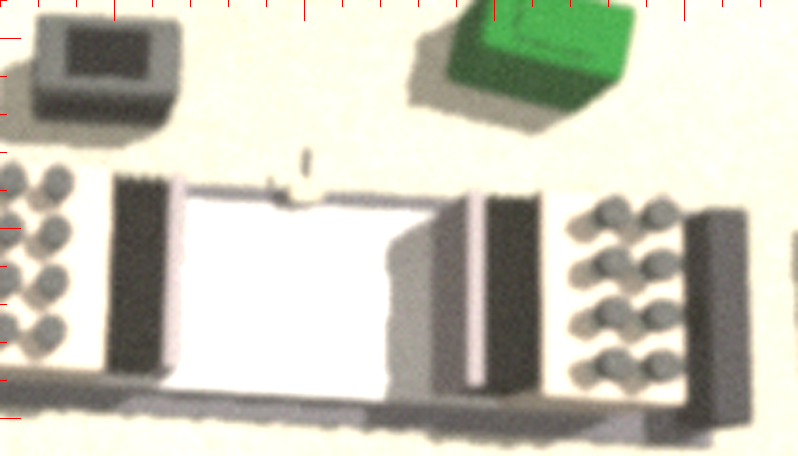

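The crops show: track edges clear, pointer tip at about (400.5,179.5), reader top face centre about (348.5,154.8), post foot centre about (261.8,164.2), post cap (255.5,153.7), front plate face edge about x≈368, rear plate about x≈442.

```bash
cat > h.py <<'E'
import numpy as np
K={"scene":(441.2634,315.516,190.724,np.array([[-0.19152285,-0.66809667,0.71900337,1.26840837],[0.98137312,-0.1191383,0.15070788,0.06898087],[-0.01502659,0.73447458,0.67846982,0.74119951]])),
"top":(424.4917,317.767,196.8386,np.array([[0.01211657,0.98244141,-0.1861775,0.36066108],[-0.99975766,0.00848029,-0.02031525,-0.06463451],[-0.0183797,0.18637853,0.98230608,1.02645049]]))}
def px(n,u,v,z):
    f,cx,cy,T=K[n]; d=T[:,:3]@np.array([(u-cx)/f,-(v-cy)/f,-1]); o=T[:,3]; return o+d*(z-o[2])/d[2]
E
python3 - <<'E'
from h import *
np.set_printoptions(precision=4,suppress=True)
g=lambda x,y,z:px("top",110+x/3.8,140+y/3.8,z)
h=lambda x,y,z:px("top",320+x/3.8,140+y/3.8,z)
u0,u1,l0,l1=g(130,139,.01),g(770,172,.01),g(105,365,.01),g(720,405,.01)
r0,r1,s0,s1=g(150,180,.018),g(720,210,.018),g(130,318,.018),g(720,352,.018)
for a,b in((u0,u1),(l0,l1),(r0,r1),(s0,s1)): d=a-b; print("angle",np.degrees(np.arctan2(-d[0],d[1])))
th=np.mean([np.arctan2(-(a-b)[0],(a-b)[1]) for a,b in((u0,u1),(l0,l1),(r0,r1),(s0,s1))])
ex=np.array([np.cos(th),np.sin(th),0]);ey=np.array([-np.sin(th),np.cos(th),0])
print("th",np.degrees(th),th,ex,ey)
P=dict(u0=u0,u1=u1,l0=l0,l1=l1,r0=r0,r1=r1,s0=s0,s1=s1,ptr=h(306,150,.047),ptr_s=px("scene",253,209,.047),rd=h(108,56,.085),rdA=h(38,17,.085),rdB=h(182,20,.085),rdC=h(180,97,.085),
foot=g(577,92,.004),cap=g(553,52,.098),foot_s=px("scene",393.5,249.5,.004),cap_s=px("scene",397,221,.098),ff=h(182,280,.121),rf=h(467,290,.121),endF=g(45,235,.06), stopfar=h(748,310,.06))
for k,p in P.items(): print(k,p,"track xy",p@ex,p@ey)
E
```

```text
angle -2.552969257097441
angle -3.0799808818714554
angle -2.573161318978865
angle -2.7139371386813442
th -2.7300121491572757 -0.047647700622241 [ 0.9989 -0.0476  0.    ] [0.0476 0.9989 0.    ]
u0 [0.6007 0.3873 0.01  ] track xy 0.5815829170929506 0.41549431401067355
u1 [ 0.5821 -0.0307  0.01  ] track xy 0.5828758021260065 -0.0029162709394473393
l0 [0.4532 0.3902 0.01  ] track xy 0.4340908550555408 0.41135737065029837
l1 [ 0.4321 -0.0014  0.01  ] track xy 0.431695297623914 0.01916912459423222
r0 [0.5718 0.3684 0.018 ] track xy 0.5536290760761355 0.39518996578038
r1 [0.5553 0.0006 0.018 ] track xy 0.5546369370865397 0.027031009201376802
s0 [0.4824 0.3734 0.018 ] track xy 0.4640609799320175 0.39595552194011546
s1 [ 0.4646 -0.0012  0.018 ] track xy 0.46416620985362034 0.02088701189687498
ptr [ 0.5897 -0.2391  0.047 ] track xy 0.6003861512908376 -0.21074020350876524
ptr_s [ 0.616  -0.2108  0.047 ] track xy 0.6253544636303491 -0.18118686280989318
rd [ 0.6382 -0.1144  0.085 ] track xy 0.6428939863160081 -0.08389541497767039
rdA [ 0.6625 -0.0719  0.085 ] track xy 0.665158593744205 -0.04030584934336272
rdB [ 0.6611 -0.1593  0.085 ] track xy 0.6679676339953527 -0.12762953604036384
rdC [ 0.6129 -0.1576  0.085 ] track xy 0.6196976359095416 -0.12825431043073282
foot [0.6361 0.097  0.004 ] track xy 0.6307375829585895 0.12722850701830007
cap [0.6354 0.0975 0.098 ] track xy 0.6300405333561822 0.12765930232912162
foot_s [0.6401 0.1055 0.004 ] track xy 0.6343830393976964 0.13587967493785832
cap_s [0.6455 0.103  0.098 ] track xy 0.6398853929207342 0.13362106650417685
ff [ 0.4963 -0.1542  0.121 ] track xy 0.5031123775875807 -0.13035500734643726
rf [ 0.4921 -0.3144  0.121 ] track xy 0.5065576073704858 -0.29056068063602786
endF [0.528  0.4123 0.06  ] track xy 0.5077721872689029 0.4369793391067766
stopfar [ 0.4905 -0.4978  0.06  ] track xy 0.5136689141394393 -0.4739050620694901
```

```bash
python3 - <<'E'
import cv2
i=cv2.imread("pics/scene0.png")
g=cv2.resize(i[180:275,220:420],(800,380),interpolation=cv2.INTER_CUBIC); g=cv2.convertScaleAbs(g,alpha=1.5)
for u in range(0,200,10): cv2.line(g,(u*4,0),(u*4,6),(0,0,255),1)
cv2.imwrite("pics/s.png",g)
E
```

```text
(no output)
```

View pics/s.png

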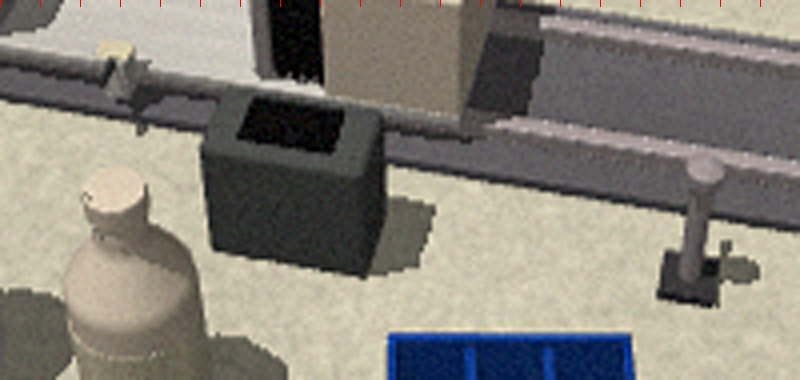

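Everything agrees in track coordinates: carriage middle y = -0.2105 (pointer and plates), reader -0.084, post +0.1275. That makes the run to the mark 0.338 m, with the track turned -2.73°. I'll open the fingers along the track so there is about 21 mm of slack to each plate, and move over the bay first.

Call:
{"op": "move_arm", "data": {
  "targets": "0.5 0.68 0 -0.26;0.5 0.68 0 -0.26;0.5 0.68 0 -0.26;0.5 0.68 0 -0.26;0.5 0.68 0 -0.26;0.5 0.68 0 -0.26;0.5 0.68 0 -0.26;0.5 0.68 0 -0.26;0.5 0.68 0 -0.26;0.5 0.68 0 -0.26",
  "gripper": 87
}}

```text
time_s: 0.93
tcp_pos: [0.372, -0.4031, 0.2221]
ee_rot: [[-0.984, -0.177, -0.001], [-0.177, 0.984, 0.001], [0.001, 0.001, -1.0]]
wrist_force: [-0.2, -0.1, 0.5]
gripper_width: 1.004
gripper_force: 0.0
```

Call:
{"op": "move_arm", "data": {
  "targets": "0.5 0.68 0 -0.26;0.5 0.68 0 -0.26;0.5 0.68 0 -0.26;0.5 0.68 0 -0.26;0.5 0.68 0 -0.26;0.5 0.68 0 -0.26;0.5 0.68 0 -0.26;0.5 0.68 0 -0.26;0.5 0.68 0 -0.26;0.5 0.68 0 -0.26"
}}

```text
time_s: 1.77
tcp_pos: [0.4969, -0.2332, 0.2221]
ee_rot: [[-0.999, 0.049, -0.001], [0.049, 0.999, 0.0], [0.001, 0.0, -1.0]]
wrist_force: [-0.2, -0.2, -0.8]
gripper_width: 1.001
gripper_force: 0.0
```

Call:
{"op": "move_arm", "data": {
  "targets": "0 0 0 0;0 0 0 0;0 0 0 0"
}}

```text
time_s: 2.02
tcp_pos: [0.4963, -0.2343, 0.2222]
ee_rot: [[-0.999, 0.048, -0.001], [0.048, 0.999, 0.0], [0.001, 0.0, -1.0]]
wrist_force: [0.1, -0.3, -0.4]
gripper_width: 1.0
gripper_force: 0.0
```

```bash
python3 - <<'E'
from station import *
import cv2
c=capture("scene")["image"]; d=capture("top")["image"]
a=cv2.resize(c[90:240,120:370],(600,360));b=cv2.resize(d[140:290,300:540],(576,360))
cv2.imwrite("pics/v1.png",cv2.convertScaleAbs(cv2.resize(cv2.hconcat([a,b[:, :]]),(800,245)),alpha=1.4))
E
```

```text
(no output)
```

View pics/v1.png

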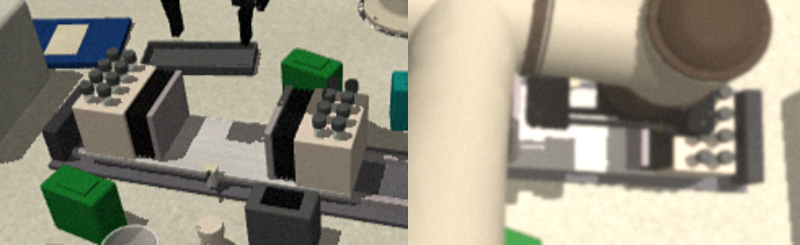

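The fingers hang centred over the bay. The top view is blocked by the arm, so I'll track from the scene camera. Descending.

Call:
{"op": "move_arm", "data": {
  "targets": "0 0 -0.5 0;0 0 -0.5 0;0 0 -0.5 0;0 0 -0.5 0;0 0 -0.5 0;0 0 -0.5 0;0 0 -0.5 0;0 0 -0.5 0;0 0 -0.5 0;0 0 -0.7 0"
}}

```text
time_s: 2.95
tcp_pos: [0.497, -0.2353, 0.0929]
ee_rot: [[-0.999, 0.049, 0.002], [0.049, 0.999, -0.001], [-0.002, -0.001, -1.0]]
wrist_force: [1.2, -0.4, -0.4]
gripper_width: 0.999
gripper_force: 0.0
```

```bash
cat > trk.py <<'E'
from station import *
import cv2,sys
from h import *
th=-0.04765; ex=np.array([np.cos(th),np.sin(th),0]);ey=np.array([-np.sin(th),np.cos(th),0])
X0,Y0,L=0.44,-0.46,900   # rectified: 1 mm/px, cols = track y, rows = track x
def H(z):
    f,cx,cy,T=K["scene"]; s=[]; d=[]
    for a,b in((0,0),(L,0),(L,140),(0,140)):
        p=ex*(X0+b/1000)+ey*(Y0+a/1000)+[0,0,z]; q=T[:,:3].T@(p-T[:,3]); s.append([cx+f*q[0]/-q[2],cy-f*q[1]/-q[2]]); d.append([a,b])
    return cv2.getPerspectiveTransform(np.float32(s),np.float32(d))
def rect(im): return cv2.warpPerspective(im,H(.135),(L,140),flags=cv2.INTER_CUBIC)
def match(im,ref,prev=None):
    r=rect(im);o=[]
    for c0 in (372,50):   # front housing / rear housing columns in reference
        t=ref[12:128,c0:c0+80]; m=cv2.matchTemplate(r,t,cv2.TM_CCOEFF_NORMED).max(0); k=int(m.argmax())
        if 0<k<len(m)-1: a,b,c=m[k-1:k+2]; k+=.5*(a-c)/(a-2*b+c)
        o.append((round(float(k-c0),2),round(float(m.max()),3)))
    return o
if __name__=="__main__":
    ref=rect(cv2.imread("pics/scene0.png"))
    for i in range(int(sys.argv[1]) if len(sys.argv)>1 else 1):
        t=sense()["time_s"];c=capture("scene")["image"]; cv2.imwrite(f"pics/t{t:.2f}.png",c)
        p=sense()["tcp_pos"]; print(round(t,3),match(c,ref),"tcp track y",round(float(p@ey),4),"x",round(float(p@ex),4),"F",np.round(sense()["wrist_force"],2))
E
python3 trk.py 2; python3 -c "
import cv2,trk
cv2.imwrite('pics/rect.png',trk.rect(cv2.imread('pics/scene0.png'))[:, :800])
"
```

```text
2.95 [(-0.02, 0.865), (-0.25, 0.854)] tcp track y -0.2106 x 0.5048 F [-1.08  0.08 -2.62]
3.0 [(-0.03, 0.864), (-0.14, 0.895)] tcp track y -0.2106 x 0.5048 F [ 0.04 -0.06  0.76]
```

View pics/rect.png

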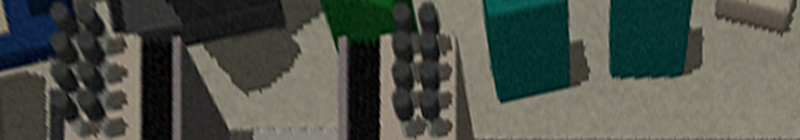

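Tracking works: shift is about 0 in both templates. Next is the drive pulse, with the fingers at a steady 0.09 m/s. The spring should then throw the carriage to about 0.165 m/s whatever its mass, and the fingers follow in mid-bay.

Call:
{"op": "move_arm", "data": {
  "targets": "0.014 0.3 0 0;0.014 0.3 0 0;0.014 0.3 0 0;0.014 0.3 0 0;0.014 0.3 0 0;0.014 0.3 0 0;0.014 0.3 0 0;0.014 0.3 0 0;0.014 0.3 0 0;0.014 0.3 0 0"
}}

```text
time_s: 3.88
tcp_pos: [0.5004, -0.1584, 0.0927]
ee_rot: [[-0.999, 0.048, 0.0], [0.048, 0.999, -0.0], [-0.0, 0.0, -1.0]]
wrist_force: [0.4, -0.7, 0.8]
gripper_width: 1.002
gripper_force: 0.4
```

Call:
{"op": "move_arm", "data": {
  "targets": "0.014 0.3 0 0;0.014 0.3 0 0;0.014 0.3 0 0;0.014 0.3 0 0;0.024 0.5 0 0;0.024 0.5 0 0"
}}

```text
time_s: 4.38
tcp_pos: [0.5026, -0.1035, 0.0923]
ee_rot: [[-0.999, 0.049, -0.001], [0.049, 0.999, 0.0], [0.001, 0.0, -1.0]]
wrist_force: [-0.0, 0.5, -0.5]
gripper_width: 0.998
gripper_force: 0.0
```

```bash
python3 trk.py 2
```

```text
4.383 [(117.21, 0.656), (117.84, 0.736)] tcp track y -0.0779 x 0.5071 F [-0.83  1.21  0.5 ]
4.433 [(124.89, 0.739), (125.89, 0.728)] tcp track y -0.0787 x 0.5071 F [-0.13  0.1   0.53]
```

0.157 m/s in the window and the fingers are centred. Following.

Call:
{"op": "move_arm", "data": {
  "targets": "0.023 0.49 0 0;0.023 0.49 0 0;0.023 0.49 0 0;0.023 0.49 0 0;0.023 0.48 0 0;0.023 0.48 0 0;0.023 0.48 0 0"
}}

```text
time_s: 5.07
tcp_pos: [0.5069, -0.0179, 0.0926]
ee_rot: [[-0.999, 0.048, 0.0], [0.048, 0.999, 0.0], [-0.0, 0.0, -1.0]]
wrist_force: [0.2, -0.6, -0.1]
gripper_width: 0.999
gripper_force: 0.0
```

```bash
python3 trk.py 2
```

```text
5.067 [(-116.7, 0.553), (220.12, 0.666)] tcp track y 0.0077 x 0.5076 F [-0.48  0.48 -0.76]
5.117 [(-109.48, 0.508), (227.46, 0.607)] tcp track y 0.0068 x 0.5074 F [ 0.08 -0.06 -0.01]
```

At about 234 mm with 0.143 m/s. I'll follow four more rows, then brake with the fingers moving at 0.066 m/s, about half the carriage speed, so the rebound leaves it at rest.

Call:
{"op": "move_arm", "data": {
  "targets": "0.024 0.5 0 0;0.024 0.5 0 0;0.022 0.46 0 0;0.022 0.46 0 0;0.01 0.22 0 0;0.01 0.22 0 0;0.01 0.22 0 0;0.01 0.22 0 0;0.01 0.22 0 0;0.01 0.22 0 0"
}}

```text
time_s: 6.0
tcp_pos: [0.5107, 0.0622, 0.0925]
ee_rot: [[-0.999, 0.048, 0.0], [0.048, 0.999, 0.0], [-0.0, 0.0, -1.0]]
wrist_force: [-0.7, -0.1, -0.2]
gripper_width: 0.996
gripper_force: 0.3
```

Call:
{"op": "move_arm", "data": {
  "targets": "0.01 0.22 0 0;0.01 0.22 0 0;0.01 0.22 0 0;0.01 0.22 0 0;0.01 0.22 0 0"
}}

```text
time_s: 6.42
tcp_pos: [0.5119, 0.0897, 0.0926]
ee_rot: [[-0.999, 0.048, -0.0], [0.048, 0.999, -0.0], [0.0, -0.0, -1.0]]
wrist_force: [-0.1, -0.2, 0.4]
gripper_width: 0.992
gripper_force: 0.0
```

```bash
python3 trk.py 2
```

```text
6.417 [(10.66, 0.61), (345.84, 0.549)] tcp track y 0.1147 x 0.5073 F [-0.24  0.73  0.07]
6.467 [(11.25, 0.617), (346.31, 0.534)] tcp track y 0.1143 x 0.5072 F [ 0.32  0.57 -0.71]
```

```bash
python3 trk.py 1; python3 - <<'E'
import cv2,glob
i=cv2.imread(sorted(glob.glob("pics/t6*.png"))[-1])
g=cv2.convertScaleAbs(cv2.resize(i[180:270,310:510],(800,360),interpolation=cv2.INTER_CUBIC),alpha=1.5)
w=cv2.convertScaleAbs(i[110:260,270:570],alpha=1.4); w=cv2.resize(w,(480,240))
o=cv2.copyMakeBorder(w,0,0,0,320,cv2.BORDER_CONSTANT)
cv2.imwrite("pics/v2.png",cv2.vconcat([g,o]))
E
```

```text
6.517 [(11.82, 0.618), (346.96, 0.548)] tcp track y 0.1139 x 0.507 F [-0.04  0.22  0.53]
```

View pics/v2.png

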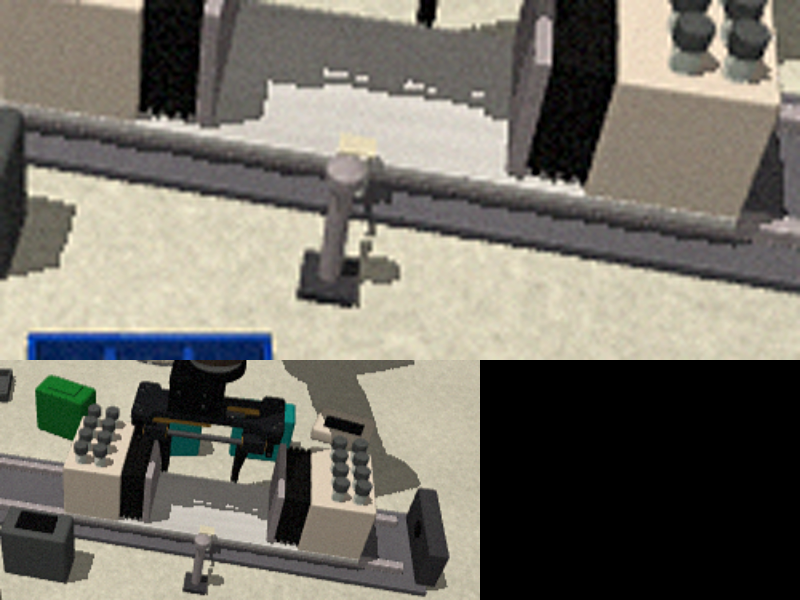

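```bash
python3 - <<'E'
import cv2,glob
from trk import *
def yel(f,x0,x1,y0,y1):
    i=cv2.cvtColor(cv2.imread(f),cv2.COLOR_BGR2HSV).astype(int)[y0:y1,x0:x1]
    m=(i[...,0]>18)&(i[...,0]<38)&(i[...,1]>45)&(i[...,2]>110)
    v,u=np.nonzero(m); return u.mean()+x0,v.mean()+y0,m.sum(),u.min()+x0,u.max()+x0
fs=["pics/scene0.png"]+sorted(glob.glob("pics/t6*.png"))
for f in fs:
    r=yel(f,235,265,185,200) if 'scene0' in f else yel(f,385,412,208,224)
    p=px("scene",r[0],r[1],.047); print(f,np.round(r,1),"track",p@ex,p@ey)
for n,q in (("cap",px("scene",310+348/4,180+165/4,.098)),("foot",px("scene",310+330/4,180+280/4,.004))): print(n,q@ex,q@ey)
E
```

```text
pics/scene0.png [248.2 192.   28.  244.  252. ] track 0.5751081577894778 -0.21085821963280846
pics/t6.42.png [398.2 215.9  35.  394.  402. ] track 0.5747262105542402 0.134893285257743
pics/t6.47.png [398.8 215.9  36.  395.  403. ] track 0.5744371095248646 0.13617274646860583
pics/t6.52.png [398.8 216.   39.  395.  403. ] track 0.5745854602911713 0.13627582541222516
cap 0.6405690379257465 0.13369517107282625
foot 0.6362457547351941 0.13395529325154934
```

Call:
{"op": "move_arm", "data": {
  "targets": "0 0 0 0;0 0 0 0;0 0 0 0;0 0 0 0;0 0 0 0;0 0 0 0;0 0 0 0;0 0 0 0"
}}

```text
time_s: 7.23
tcp_pos: [0.5119, 0.0893, 0.0926]
ee_rot: [[-0.999, 0.048, 0.0], [0.048, 0.999, 0.0], [-0.0, 0.0, -1.0]]
wrist_force: [-0.0, -0.0, 0.9]
gripper_width: 1.0
gripper_force: 0.0
```

```bash
python3 trk.py 2; python3 - <<'E'
from station import *
import cv2,glob
d=capture("top")["image"]; cv2.imwrite("pics/top1.png",d)
i=cv2.imread(sorted(glob.glob("pics/t7*.png"))[-1])
a=cv2.resize(i[195:265,370:430],(480,560),interpolation=cv2.INTER_CUBIC)[:,:320]
a=cv2.resize(i[200:260,375:425],(400,480),interpolation=cv2.INTER_CUBIC)
b=cv2.resize(d[140:260,215:315],(400,480),interpolation=cv2.INTER_CUBIC)
cv2.imwrite("pics/v3.png",cv2.convertScaleAbs(cv2.hconcat([a,b]),alpha=1.5))
E
```

```text
7.233 [(15.16, 0.615), (350.15, 0.553)] tcp track y 0.1135 x 0.5071 F [-1.45  0.04 -0.59]
7.283 [(15.16, 0.616), (350.18, 0.552)] tcp track y 0.1136 x 0.5071 F [-0.48  0.3  -0.4 ]
```

View pics/v3.png

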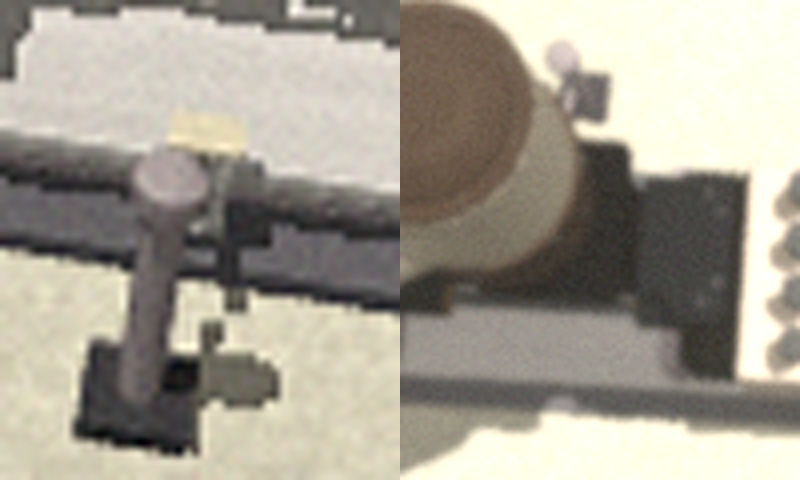

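At rest, but roughly 8 mm past the mark: the patch is at (400.9,216.2) px, against a post line at y≈0.131–0.134. I'll nudge it back very slowly with the rear finger, checking as I go.

Call:
{"op": "move_arm", "data": {
  "targets": "0 -0.02 0 0;-0.001 -0.02 0 0;-0.001 -0.02 0 0;-0.001 -0.02 0 0;-0.001 -0.02 0 0;-0.001 -0.02 0 0;-0.001 -0.02 0 0;-0.001 -0.02 0 0;-0.001 -0.02 0 0;-0.001 -0.02 0 0"
}}

```text
time_s: 8.22
tcp_pos: [0.5117, 0.0842, 0.0926]
ee_rot: [[-0.999, 0.048, -0.0], [0.048, 0.999, -0.0], [0.0, -0.0, -1.0]]
wrist_force: [0.4, -0.2, -0.1]
gripper_width: 0.998
gripper_force: 0.0
```

```bash
python3 trk.py 1; python3 - <<'E'
from h import *
from trk import ex,ey
for q in (px("scene",273,242,0),px("scene",311.75,248.75,0)): print("reader outer bottom corner",q@ex,q@ey)
E
```

```text
8.217 [(9.76, 0.609), (345.06, 0.559)] tcp track y 0.1084 x 0.5071 F [-0.49  0.63 -0.15]
reader outer bottom corner 0.6694697384453571 -0.12426526309785976
reader outer bottom corner 0.6687829169739203 -0.036380221193746926
```

Call:
{"op": "move_arm", "data": {
  "targets": "0.001 0.02 0 0;0.001 0.02 0 0;0 0 0 0;0 0 0 0;0 0 0 0;0 0 0 0;0 0 0 0;0 0 0 0;0 0 0 0;0 0 0 0"
}}

```text
time_s: 9.1
tcp_pos: [0.5117, 0.0853, 0.0926]
ee_rot: [[-0.999, 0.048, -0.0], [0.048, 0.999, -0.0], [0.0, -0.0, -1.0]]
wrist_force: [-0.4, -0.1, 0.0]
gripper_width: 0.996
gripper_force: 0.0
```

```bash
python3 trk.py 2;  python3 - <<'E'
import glob
from trk import *
for f in sorted(glob.glob("pics/t[789]*.png")):
    i=cv2.cvtColor(cv2.imread(f),cv2.COLOR_BGR2HSV).astype(int)[208:224,385:412]
    m=(i[...,0]>18)&(i[...,0]<38)&(i[...,1]>45)&(i[...,2]>110); v,u=np.nonzero(m); p=px("scene",u.mean()+385,v.mean()+208,.047); print(f,p@ex,p@ey,m.sum())
E
```

```text
9.1 [(6.65, 0.613), (341.9, 0.552)] tcp track y 0.1095 x 0.5071 F [-0.05 -0.31 -0.65]
9.15 [(6.64, 0.614), (341.89, 0.554)] tcp track y 0.1096 x 0.5071 F [ 0.33 -0.06  0.27]
pics/t7.23.png 0.5747693855892023 0.13961799922636342 39
pics/t7.28.png 0.5748748353556273 0.13939199226322088 40
pics/t8.22.png 0.5750909266596567 0.13444039525068163 37
pics/t9.10.png 0.5748712572025451 0.13077367797897918 38
pics/t9.15.png 0.5749919696234631 0.13076130850809106 36
```

At rest, and the camera estimates are within ±4 mm of the mark. Centring the fingers in the bay, then lifting out.

Call:
{"op": "move_arm", "data": {
  "targets": "0.005 0.1 0 0;0.005 0.1 0 0;0.005 0.1 0 0;0.005 0.1 0 0;0.005 0.1 0 0;0.005 0.1 0 0;0.005 0.1 0 0;0 0 0 0;0 0 0 0;0 0 0.3 0"
}}

```text
time_s: 10.03
tcp_pos: [0.5115, 0.1023, 0.099]
ee_rot: [[-0.999, 0.048, -0.003], [0.048, 0.999, -0.001], [0.003, -0.001, -1.0]]
wrist_force: [-0.5, -0.5, -0.4]
gripper_width: 1.003
gripper_force: 0.0
```

Call:
{"op": "move_arm", "data": {
  "targets": "0 0 0.6 0;0 0 0.6 0;0 0 0.6 0;0 0 0.6 0;0 0 0.6 0;0 0 0.6 0;-0.3 0 0.6 0;-0.6 0 0.6 0;-0.8 0 0.4 0;-0.8 0 0 0"
}}

```text
time_s: 10.87
tcp_pos: [0.4508, 0.103, 0.2328]
ee_rot: [[-0.999, 0.048, 0.005], [0.048, 0.999, 0.002], [-0.005, 0.002, -1.0]]
wrist_force: [-0.1, 0.2, 0.4]
gripper_width: 1.002
gripper_force: 0.0
```

Call:
{"op": "move_arm", "data": {
  "targets": "-0.8 0 0 0;-0.8 0 0 0;-0.4 0 0 0;0 0 0 0;0 0 0 0;0 0 0 0"
}}

```text
time_s: 11.37
tcp_pos: [0.4011, 0.1031, 0.2304]
ee_rot: [[-0.999, 0.048, 0.001], [0.048, 0.999, 0.0], [-0.001, 0.0, -1.0]]
wrist_force: [-0.3, 0.1, 0.1]
gripper_width: 0.999
gripper_force: 0.0
```

```bash
python3 trk.py 2; python3 - <<'E'
from station import *
import cv2,glob
d=capture("top")["image"]; cv2.imwrite("pics/top2.png",d)
i=cv2.imread(max(glob.glob("pics/t1*.png")))
a=cv2.resize(i[200:260,375:425],(400,480),interpolation=cv2.INTER_CUBIC)
b=cv2.resize(d[140:260,215:315],(400,480),interpolation=cv2.INTER_CUBIC)
cv2.imwrite("pics/v4.png",cv2.convertScaleAbs(cv2.hconcat([a,b]),alpha=1.5))
E
```

```text
11.367 [(6.65, 0.612), (341.77, 0.548)] tcp track y 0.122 x 0.3957 F [ 0.01  0.79 -0.02]
11.417 [(6.66, 0.614), (341.78, 0.547)] tcp track y 0.1219 x 0.3956 F [-0.61  0.12  0.22]
```

View pics/v4.png

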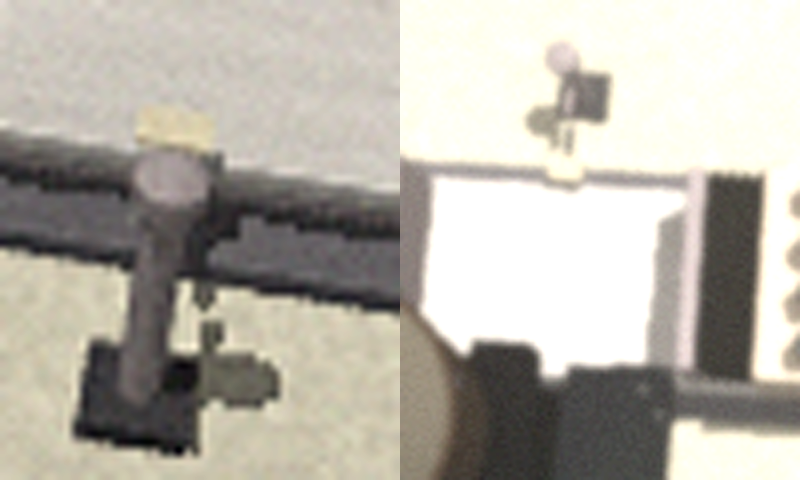

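```bash
python3 - <<'E'
from h import *
import math
ey=np.array([.0476,.9989,0])
for n,u,v,z in(("ptr",569,135,.047),("foot",587,97,.004),("cap",562,58,.098)): print(n,px("top",215+u%400/4 if 0 else 215+(u-400)/4,140+v/4,z)@ey)
E
```

```text
ptr 0.12883486118601473
foot 0.1274344889796325
cap 0.1275360465954019
```

The top camera now sees both directly: pointer at 0.1288, post at 0.1275, so the carriage rests about 1.4 mm from the mark with the gripper clear.

```bash
python3 -c "
from station import *
print(finish_job())"
```

```text
the job is handed in; nothing more can be done
None
```

The job is handed in: by my camera tracking the carriage passed the reader at about 0.155 m/s and rests about 1–3 mm from the index mark after one slow nudge back (about 0.01 m/s), with the gripper lifted clear; the judge's result was not shown.

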